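Pack the reagent caddy by cap colour and leave the empties

ROBOT

A 7-joint arm with a two-finger parallel gripper is mounted at the origin on the work surface. World frame = base frame: x ahead of the robot, y to its left, z up, the work surface at z = 0. Lengths are in mm, angles in rad, forces in N, time in s.
With the tool pointing down it reaches from about 400 to 900 mm from the base axis. Payload 5.5 kg.
Tool frame: the origin (TCP) lies at the very end of the fingers, on their centre line; the grasp point (between the pads) lies 19 mm behind it; z points along the fingers, y is the line along which they close (so a half turn about z gives the same grasp; the last joint's range is limited). The gripper opens to 85 mm and grips with 20 to 120 N. Pads are 22 mm wide; open, the fingers measure 114 mm over their backs; the gripper's body (76 mm by 85 mm) begins 54 mm behind the grasp point. The pads swing forward as they close: fully open they stand 13 mm farther back than shut.
Start: joints at [-0.957, 0.501, -0.427, 1.55, 0.221, 1.138, -0.21], TCP at [223.335, 610.427, 231.31] pointing down, gripper open.
Joint ranges: [-2.88, 2.88], [-0.31, 2.03], [-1.54, 1.56], [0.2, 2.42], [-1.41, 4.55], [0.19, 2.02], [-2.57, 2.57]. Speed limits (rad/s): [2.57, 2.57, 3.14, 3.14, 3.14, 3.14, 3.14].

INTERFACE

Orientations are given as a unit quaternion [x, y, z, w].
In Python, from workcell import r, cams, order gives the robot as it stands.
- The arm moves only by the shell command python3 -m pendant 'ROWS'. ROWS is a JSON object of lists of equal length, an entry for each row: "xyz": the shift along the tool's x, y, z in m, a list of three; "yaw": the turn about the tool's z in rad; "jaw": the finger opening in m, from 0 to 0.0854. A call has 1 to 8 rows; each row shifts and turns the commanded pose from where the row before left it, along the tool's axes as they then stand; what a row does not reach is not made up. A row lasts 1/8 s, in which the tool goes at most 62.5 mm and 10.7 degrees, less where a joint would pass 70% of its speed; a pose out of reach is approached as far as the arm can. A call is refused whole if a number of a shift passes 0.0625 or a number of a turn 0.188, either way. A call with a gripper value outside its range is refused whole. The fingers move at their own pace and stop on an object; the grip force is fixed at half the most. Time passes only in rows, so rows that do not move let the fingers close. It gives the time, the measured TCP pose, the force, the opening and the grip force at its end, in the units of the state.
- r.state(): the state, without advancing time (a new reading comes with each control period).
- cams.capture(name): name is "scene" or "side" or "wrist"; returns the picture (480x640x3 uint8, blue, green, red); there is no depth.
- cams.camera_model(name): a dict with "camera_matrix" (3x3 intrinsics, pixels), "rvec" (rotation vector, rad) and "tvec" (3), from world to camera coordinates, as OpenCV has them; the wrist camera has in their place "tool_from_camera" (4x4, takes a point from camera to tool coordinates, whose origin is the TCP and whose axes are the flange's). Camera axes: x right, y down, z forward; pixel columns grow to the right and rows downward; lengths in mm; the calibration is good to about 2 mm. A picture is of the moment at which its call begins: read the wrist's pose just before it. camera_model takes no time and is no camera call.
- order.job_done(): hands the job in; it is judged then, once.
The state is a dict: "time_s": time; "qpos": joint angles; "joint_velocities": joint speeds; "tau": joint torques, N m; "tool_pos": TCP position; "ee_rot": TCP orientation; "wrist_force": force on the tool from outside, world axes, zero at the start; "moment": the same for the moment, N m; "opening": opening from 0.0 (shut) to 1.0 (fully open); "grasp_force": force on a finger pad.
Only numpy, scipy, OpenCV 4.12 (cv2) and the standard library are available. Lean on these libraries where they do the work, as an engineer would, in place of code of your own. Each camera call takes 0.05 s, during which the arm holds its last target. There are 200 camera calls.

TASK

Pack the caddy for the next run: stand each of the four full brown-glass reagent jars upright on the floor of the caddy pocket that matches its cap colour, setting it down gently rather than dropping it. The two pale empty jars with a white disc on the cap do not belong; leave them standing where they are.

Things in the scene. Friction and masses are not known exactly. Their poses are not given: they have to be found in the camera images.
- jar_blue: full reagent jar to be packed: upright round dark-brown (amber) glass jar with a paper label band and a plain blue screw cap; 42 mm diameter over glass and cap alike, 75 mm tall (the cap is the top 22 mm), about 0.14 kg; origin at the centre of its underside, z up
- jar_green: full reagent jar to be packed: upright round dark-brown (amber) glass jar with a paper label band and a plain green screw cap; 42 mm diameter over glass and cap alike, 75 mm tall (the cap is the top 22 mm), about 0.14 kg; origin at the centre of its underside, z up
- jar_yellow: full reagent jar to be packed: upright round dark-brown (amber) glass jar with a paper label band and a plain yellow screw cap; 42 mm diameter over glass and cap alike, 75 mm tall (the cap is the top 22 mm), about 0.14 kg; origin at the centre of its underside, z up
- jar_red: full reagent jar to be packed: upright round dark-brown (amber) glass jar with a paper label band and a plain red screw cap; 42 mm diameter over glass and cap alike, 75 mm tall (the cap is the top 22 mm), about 0.14 kg; origin at the centre of its underside, z up
- empty_blue: empty look-alike that stays where it is: same size (42 mm diameter, 75 mm tall) and a blue cap, but pale clear glass without label and a white disc (28 mm) on top of the cap; origin at the centre of its underside, z up
- empty_red: empty look-alike that stays where it is: same size (42 mm diameter, 75 mm tall) and a red cap, but pale clear glass without label and a white disc (28 mm) on top of the cap; origin at the centre of its underside, z up
- pocket_blue: blue square pocket in the caddy (low grey tray 178 mm square, rim 24 mm high, fast to the bench, with four pockets in two rows of two, 80 mm apart, colours in any order); 74 mm square outside, 66 inside; origin: centre of its underside, 5 mm above the bench; inner floor 4 mm, rim 25 mm above the origin; x, y along its sides, all pockets turned alike with the caddy
- pocket_green: green square pocket in the caddy (low grey tray 178 mm square, rim 24 mm high, fast to the bench, with four pockets in two rows of two, 80 mm apart, colours in any order); 74 mm square outside, 66 inside; origin: centre of its underside, 5 mm above the bench; inner floor 4 mm, rim 25 mm above the origin; x, y along its sides, all pockets turned alike with the caddy
- pocket_yellow: yellow square pocket in the caddy (low grey tray 178 mm square, rim 24 mm high, fast to the bench, with four pockets in two rows of two, 80 mm apart, colours in any order); 74 mm square outside, 66 inside; origin: centre of its underside, 5 mm above the bench; inner floor 4 mm, rim 25 mm above the origin; x, y along its sides, all pockets turned alike with the caddy
- pocket_red: red square pocket in the caddy (low grey tray 178 mm square, rim 24 mm high, fast to the bench, with four pockets in two rows of two, 80 mm apart, colours in any order); 74 mm square outside, 66 inside; origin: centre of its underside, 5 mm above the bench; inner floor 4 mm, rim 25 mm above the origin; x, y along its sides, all pockets turned alike with the caddy

How it is judged:
By the outcome, as a careful person would: the job done as asked, in the order asked, and still so for the second after the job is handed in, with the robot touching nothing.
It also fails if it takes over 90 s, if anything falls off the work surface, if the arm or the gripper's body presses on something with over 40 N, if the wrist force passes 120 N, or if a joint passes its speed limit or range.

## Working session

There is one attempt and no reset: what is moved stays moved. The work goes in short steps, Python scripts to look and compute and a shell command to move; the robot and the scene stay as the last step left them, time stands still between calls to the robot, and variables do not carry over. Pictures are saved under pics/ and viewed, at most 14 in all, crops included, and the job is handed in when it is done.

```bash
mkdir -p pics; ls; python3 - <<'E'
from workcell import r,cams,order
import cv2,numpy as np
s=r.state();print(s)
for n in("scene","side"):
    cv2.imwrite(f"pics/{n}0.png",cams.capture(n))
for n in("scene","side","wrist"):print(n,cams.camera_model(n))
E
```

```text
pics
{'time_s': 0.0, 'qpos': array([-0.95682311,  0.50183747, -0.42678128,  1.55147761,  0.22078557,
        1.13830964, -0.21029496]), 'joint_velocities': array([ 0.00047441, -0.00085192, -0.0005881 ,  0.00055232, -0.00011417,
        0.00049779, -0.0014679 ]), 'tau': array([-9.59285899e-04, -5.69513440e+01, -5.81640020e+00, -2.80935681e+01,
        1.07626771e-02,  1.19054003e-02, -7.25364856e-06]), 'tool_pos': array([223.15430855, 609.73444768, 230.25350032]), 'ee_rot': array([ 1.74463819e-01,  9.84663088e-01, -9.67745058e-04, -2.05218467e-04]), 'wrist_force': array([ 0.42000455, -0.08448817, -0.94687761]), 'moment': array([ 0.03999777,  0.07573172, -0.06752837]), 'grasp_force': 0.0, 'opening': 1.0042454544678217}
scene {'camera_matrix': array([[571.96737168,   0.        , 320.74308395],
       [  0.        , 571.96737168, 243.00084002],
       [  0.        ,   0.        ,   1.        ]]), 'rvec': array([ 2.01068592,  1.17571713, -0.53048375]), 'tvec': array([-271.91511593, -260.60919433, 1478.06456379])}
side {'camera_matrix': array([[487.09180422,   0.        , 315.32092585],
       [  0.        , 487.09180422, 243.52847866],
       [  0.        ,   0.        ,   1.        ]]), 'rvec': array([ 2.12391654, -0.51394509,  0.28594004]), 'tvec': array([-445.92694691,  168.26276204,  736.77726003])}
wrist {'camera_matrix': array([[427.10460849,   0.        , 312.31196485],
       [  0.        , 427.10460849, 234.6669826 ],
       [  0.        ,   0.        ,   1.        ]]), 'tool_from_camera': array([[-7.68237693e-04, -9.55131685e-01, -2.96180475e-01,
         7.46391747e+01],
       [ 9.99999703e-01, -7.14369118e-04, -2.90096386e-04,
        -2.94719732e-01],
       [ 6.54980654e-05, -2.96180610e-01,  9.55131950e-01,
        -1.41889011e+02],
       [ 0.00000000e+00,  0.00000000e+00,  0.00000000e+00,
         1.00000000e+00]])}
```

View pics/scene0.png

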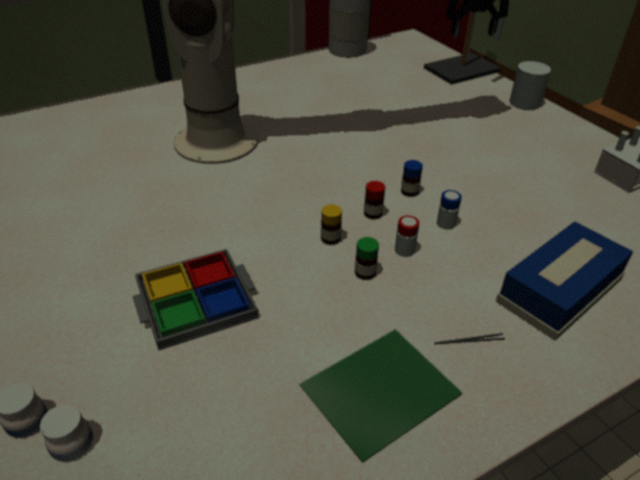

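View pics/side0.png

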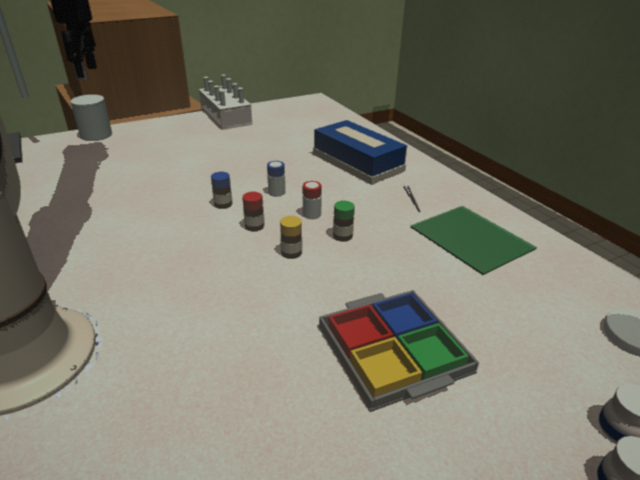

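The scene and side pictures both show four brown jars (scene: blue 412,165, red 375,186, yellow 331,211, green 367,243). The two white-disc empties are at 451,195 and 408,221. The caddy pockets are yellow 166,280, red 211,269, blue 223,298 and green 178,312. Next I'll locate all of these from both cameras.

```bash
cat > h.py <<'E'
import numpy as np,cv2
from scipy.spatial.transform import Rotation as R
from workcell import r,cams,order
def cam(n,s=None):
    m=cams.camera_model(n);K=m["camera_matrix"]
    if n=="wrist":
        T=np.eye(4);T[:3,:3]=R.from_quat(s["ee_rot"]).as_matrix();T[:3,3]=s["tool_pos"]
        W=T@m["tool_from_camera"]
    else:
        W=np.eye(4);A=cv2.Rodrigues(m["rvec"])[0];W[:3,:3]=A.T;W[:3,3]=-A.T@m["tvec"]
    return K,W
def onplane(n,uv,z,s=None):
    K,W=cam(n,s);d=W[:3,:3]@np.linalg.solve(K,[uv[0],uv[1],1]);return (W[:3,3]+d*(z-W[2,3])/d[2])[:2]
def project(n,P,s=None):
    K,W=cam(n,s);p=(np.atleast_2d(P)-W[:3,3])@W[:3,:3]@K.T;return p[:,:2]/p[:,2:]
E
python3 - <<'E'
from h import *
J=dict(blue=[(413,166),(221,177)],red=[(375,187),(253,198)],yellow=[(331,211),(291,222)],green=[(367,244),(344,207)],eblue=[(451,196),(276,166)],ered=[(408,222),(312,187)])
for k,(a,b) in J.items(): print(k,onplane("scene",a,75).round(),onplane("side",b,75).round())
P=dict(yellow=[(167,282),(386,365)],red=[(211,269),(361,326)],blue=[(223,298),(405,313)],green=[(179,312),(432,348)])
for k,(a,b) in P.items(): print(k,onplane("scene",a,28).round(),onplane("side",b,28).round())
E
```

```text
blue [428. 302.] [420. 289.]
red [456. 183.] [448. 170.]
yellow [483.  59.] [477.  52.]
green [603.  66.] [595.  56.]
eblue [558. 303.] [550. 287.]
ered [586. 173.] [577. 159.]
yellow [ 472. -279.] [ 466. -288.]
red [ 477. -196.] [ 476. -205.]
blue [ 559. -205.] [ 555. -211.]
green [ 553. -284.] [ 545. -291.]
```

```bash
python3 -m pendant '{"xyz":[[-0.04,-0.03,0],[-0.042,-0.03,0],[-0.042,-0.031,0],[-0.042,-0.031,0],[-0.042,-0.031,0],[-0.042,-0.031,0],[-0.042,-0.031,0],[-0.042,-0.031,0]],"yaw":[0,0,0,0,0,0,0,0],"jaw":[0.0854,0.0854,0.0854,0.0854,0.0854,0.0854,0.0854,0.0854]}'
python3 -m pendant '{"xyz":[[-0.042,-0.031,0],[-0.042,-0.031,0],[0,0,0],[0,0,0]],"yaw":[0,0,0,0],"jaw":[0.0854,0.0854,0.0854,0.0854]}'
python3 - <<'E'
from h import *
s=r.state();np.save("s1.npy",s,allow_pickle=True);cv2.imwrite("pics/w1.png",cams.capture("wrist"))
E
```

```text
time_s: 1.1
tool_pos: [453.0, 262.9, 231.1]
ee_rot: [0.175, 0.985, -0.0, -0.0]
wrist_force: [-0.1, 0.8, -0.2]
opening: 1.002
grasp_force: 0.0
time_s: 1.6
tool_pos: [509.5, 177.8, 230.9]
ee_rot: [0.175, 0.985, 0.0, -0.001]
wrist_force: [-1.8, 0.9, 0.3]
opening: 1.001
grasp_force: 0.0
```

View pics/w1.png

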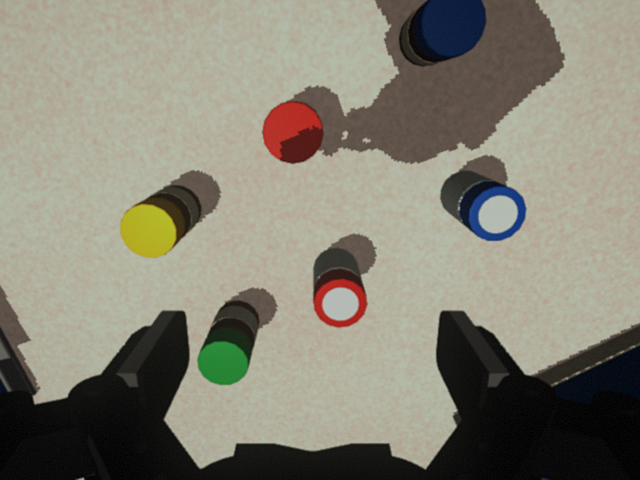

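The wrist view shows all six caps: blue 452,24, red 293,131, yellow 149,230 and green 223,362. The empties are at 340,302 and 498,213, about 120 mm from the nearest jars.

```bash
python3 - <<'E'
from h import *
s=np.load("s1.npy",allow_pickle=True).item()
A=R.from_quat(s["ee_rot"]).as_matrix()
im=cv2.imread("pics/w1.png")
for k,uv in dict(blue=(452,22),red=(293,131),yellow=(149,230),green=(223,362),ered=(340,302),eblue=(498,213)).items():
    p=onplane("wrist",uv,75,s); d=np.r_[p-s["tool_pos"][:2],0]
    print(k,p.round(1),(A.T@d).round(1))
E
```

```text
blue [424.1 302.9] [1.232e+02 8.810e+01 1.000e-01]
red [452.2 184.5] [ 56.2 -13.5   0.1]
yellow [481.6  61.1] [ -13.9 -119.2   -0. ]
green [601.7  67.1] [-1.246e+02 -7.230e+01 -1.000e-01]
ered [583.9 172.7] [-71.6  20.8  -0.1]
eblue [556.5 302.3] [ -1.3 133.1  -0. ]
```

```bash
python3 -m pendant '{"xyz":[[0.041,0.0293,0],[0.041,0.0293,0],[0.041,0.0293,0],[0,0,0.05],[0,0,0.05],[0,0,0.03],[0,0,0],[0,0,0]],"yaw":[0,0,0,0,0,0,0,0],"jaw":[0.0854,0.0854,0.0854,0.0854,0.0854,0.0854,0.0854,0.0854]}'
python3 - <<'E'
from h import *
s=r.state();cv2.imwrite("pics/w2.png",cams.capture("wrist"))
A=R.from_quat(s["ee_rot"]).as_matrix();print((A.T@(np.r_[424.1,302.9,36]-s["tool_pos"])).round(1))
E
```

```text
time_s: 2.65
tool_pos: [424.7, 303.8, 102.5]
ee_rot: [0.174, 0.985, 0.001, 0.0]
wrist_force: [0.5, -0.7, 0.7]
opening: 1.0
grasp_force: 0.0
[ 0.3 -1.2 66.5]
```

View pics/w2.png

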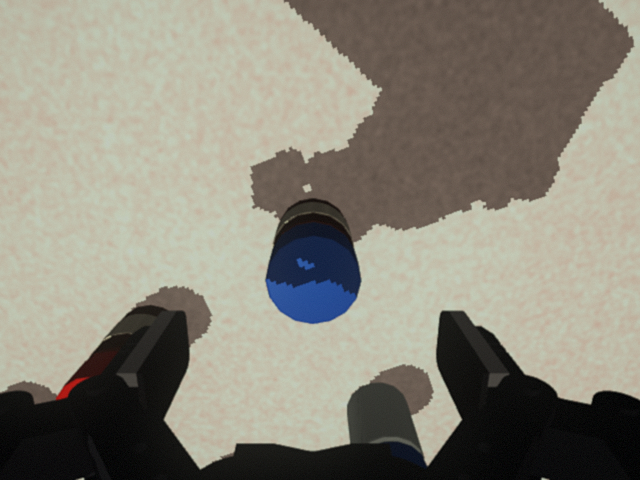

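The blue cap is centred at 313,278 between the fingers, about 2 mm off along tool x. Descend and grasp.

```bash
python3 -m pendant '{"xyz":[[0.002,-0.001,0.025],[0,0,0.025],[0,0,0.017],[0,0,0],[0,0,0],[0,0,0],[0,0,0],[0,0,0]],"yaw":[0,0,0,0,0,0,0,0],"jaw":[0.0854,0.0854,0.0854,0.0854,0.035,0.035,0.035,0.035]}'
python3 -m pendant '{"xyz":[[0,0,0],[0,0,0],[0,0,-0.02],[0,0,-0.05],[0,0,-0.05],[0,0,-0.02],[0,0,0]],"yaw":[0,0,0,0,0,0,0],"jaw":[0.035,0.035,0.035,0.035,0.035,0.035,0.035]}'
python3 - <<'E'
from h import *
s=r.state()
A=R.from_quat(s["ee_rot"]).as_matrix();
for k,p in dict(view=(510,-235),blue=(557,-208),red=(477,-200),green=(549,-287),yellow=(469,-283)).items():print(k,(A.T@np.r_[np.array(p)-s["tool_pos"][:2],0]).round(1))
E
```

```text
time_s: 3.7
tool_pos: [423.3, 302.7, 35.4]
ee_rot: [0.174, 0.985, 0.001, 0.001]
wrist_force: [-1.2, -0.6, 7.1]
opening: 0.476
grasp_force: 60.0
time_s: 4.58
tool_pos: [423.6, 302.8, 176.1]
ee_rot: [0.175, 0.985, 0.001, 0.002]
wrist_force: [-0.1, -0.6, -1.6]
opening: 0.48
grasp_force: 61.0
view [-266.  -475.3   -0.8]
blue [-300.9 -433.8   -0.6]
red [-223.  -453.8   -0.9]
green [-320.5 -510.7   -0.8]
yellow [-244.  -534.5   -1.1]
```

```bash
python3 -m pendant '{"xyz":[[-0.034,-0.047,-0.005],[-0.034,-0.047,-0.005],[-0.034,-0.047,-0.005],[-0.034,-0.047,-0.005],[-0.034,-0.047,-0.005],[-0.034,-0.047,-0.005],[-0.034,-0.047,-0.005],[-0.034,-0.047,-0.005]],"yaw":[0,0,0,0,0,0,0,0],"jaw":[0.035,0.035,0.035,0.035,0.035,0.035,0.035,0.035]}'
python3 -m pendant '{"xyz":[[-0.034,-0.047,-0.005],[-0.034,-0.047,-0.005],[0,0,0],[0,0,0],[0,0,0]],"yaw":[0,0,0,0,0],"jaw":[0.035,0.035,0.035,0.035,0.035]}'
python3 - <<'E'
from h import *
s=r.state();np.save("s3.npy",s,allow_pickle=True);cv2.imwrite("pics/w3.png",cams.capture("wrist"))
E
```

```text
time_s: 5.58
tool_pos: [548.0, -146.1, 212.4]
ee_rot: [0.174, 0.985, 0.0, -0.001]
wrist_force: [0.4, 1.0, -0.2]
opening: 0.478
grasp_force: 61.1
time_s: 6.2
tool_pos: [580.0, -253.8, 223.1]
ee_rot: [0.173, 0.985, 0.001, -0.001]
wrist_force: [1.1, 0.4, -0.9]
opening: 0.477
grasp_force: 61.2
```

View pics/w3.png

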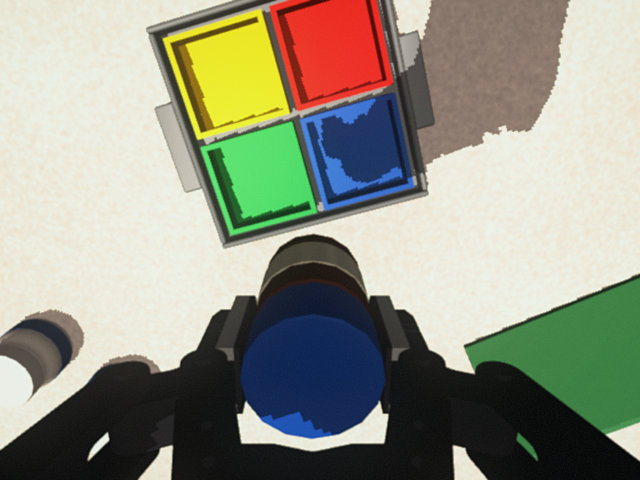

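The held blue jar is in front and the caddy is behind it. Rim corners: green (200,147),(297,120),(318,208),(226,236); blue (301,119),(397,94),(414,186),(320,211); yellow (165,38),(263,11),(290,110),(198,139).

```bash
python3 - <<'E'
from h import *
s=np.load("s3.npy",allow_pickle=True).item()
A=R.from_quat(s["ee_rot"]).as_matrix();t=s["tool_pos"]
C=dict(green=[(200,147),(297,120),(318,208),(226,236)],blue=[(301,119),(397,94),(414,186),(320,211)],yellow=[(165,38),(263,11),(290,110),(198,139)])
c={}
for k,v in C.items():
    p=np.array([onplane("wrist",q,30,s) for q in v]);c[k]=p.mean(0)
    print(k,c[k].round(1),np.linalg.norm(np.diff(p,axis=0,append=p[:1]),axis=1).round())
c["red"]=c["yellow"]+c["blue"]-c["green"]
print("red",c["red"].round(1),[np.linalg.norm(c["green"]-c[k]).round(1) for k in("blue","yellow")])
e=c["blue"]-c["green"];print(np.degrees(np.arctan2(e[1],e[0])))
print("scene pred",{k:project("scene",np.r_[v,9]).round() for k,v in c.items()})
print((A.T@np.r_[c["blue"]-t[:2],46-t[2]]).round(1))
E
```

```text
green [ 549.9 -286.9] [78. 70. 79. 74.]
blue [ 557.6 -208.3] [74. 72. 77. 73.]
yellow [ 471.2 -279.7] [73. 70. 74. 73.]
red [ 478.9 -201.1] [np.float64(79.0), np.float64(79.0)]
84.40861261868021
scene pred {'green': array([[178., 319.]]), 'blue': array([[222., 306.]]), 'yellow': array([[168., 289.]]), 'red': array([[210., 278.]])}
[ 36.2  35.  177.2]
```

```bash
python3 -m pendant '{"xyz":[[0.018,0.0175,0],[0.018,0.0175,0],[0,0,0],[0,0,0.05],[0,0,0.05],[0,0,0.04],[0,0,0.015],[0,0,0]],"yaw":[0,0,0,0,0,0,0,0],"jaw":[0.035,0.035,0.035,0.035,0.035,0.035,0.035,0.035]}'
python3 -m pendant '{"xyz":[[0,0,0.01],[0,0,0.008],[0,0,0],[0,0,0]],"yaw":[0,0,0,0],"jaw":[0.035,0.035,0.035,0.035]}'
python3 - <<'E'
from h import *
s=r.state();A=R.from_quat(s["ee_rot"]).as_matrix();print(s["tool_pos"],(A.T@(np.r_[557.6,-208.3,45]-s["tool_pos"])).round(1))
E
```

```text
time_s: 7.25
tool_pos: [558.4, -210.7, 68.9]
ee_rot: [0.174, 0.985, 0.0, -0.001]
wrist_force: [0.3, 0.1, -0.8]
opening: 0.48
grasp_force: 61.1
time_s: 7.75
tool_pos: [558.8, -211.0, 51.6]
ee_rot: [0.174, 0.985, -0.0, 0.0]
wrist_force: [0.7, -0.1, 0.1]
opening: 0.478
grasp_force: 61.1
[ 558.75511251 -210.97011953   51.63836267] [2.  2.1 6.6]
```

```bash
python3 -m pendant '{"xyz":[[0.002,0.002,0.003],[0,0,0.002],[0,0,0.001],[0,0,0],[0,0,0]],"yaw":[0,0,0,0,0],"jaw":[0.035,0.035,0.035,0.035,0.035]}'
```

```text
time_s: 8.38
tool_pos: [557.4, -208.4, 45.3]
ee_rot: [0.175, 0.985, -0.0, 0.0]
wrist_force: [-0.3, -0.4, -0.6]
opening: 0.476
grasp_force: 61.1
```

```bash
python3 -m pendant '{"xyz":[[0,0,0.001],[0,0,0.0005],[0,0,0]],"yaw":[0,0,0],"jaw":[0.035,0.035,0.035]}'
```

```text
time_s: 8.75
tool_pos: [557.6, -208.4, 44.4]
ee_rot: [0.174, 0.985, -0.0, 0.0]
wrist_force: [-1.1, 0.3, 5.5]
opening: 0.48
grasp_force: 61.9
```

```bash
python3 -m pendant '{"xyz":[[0,0,0],[0,0,0],[0,0,0],[0,0,-0.02],[0,0,-0.04],[0,0,-0.05],[0,0,-0.03],[0,0,0]],"yaw":[0,0,0,0,0,0,0,0],"jaw":[0.05,0.058,0.058,0.058,0.058,0.058,0.058,0.058]}'
python3 -m pendant '{"xyz":[[0.009,0.045,0],[0.009,0.046,0],[0.009,0.046,0],[0.009,0.046,0],[0.009,0.046,0],[0.008,0.046,0],[0,0,0],[0,0,0]],"yaw":[0,0,0,0,0,0,0,0],"jaw":[0.0854,0.0854,0.0854,0.0854,0.0854,0.0854,0.0854,0.0854]}'
python3 - <<'E'
from h import *
s=r.state();np.save("s4.npy",s,allow_pickle=True);w=cams.capture("wrist");d=cams.capture("side")
cv2.imwrite("pics/c4.png",np.hstack([cv2.resize(w,(400,300)),d[180:480,150:550]]))
cv2.imwrite("pics/w4.png",w)
A=R.from_quat(s["ee_rot"]).as_matrix();p=np.r_[601.7,67.1,36]
print((A.T@(p-s["tool_pos"])).round(1),project("wrist",[601.7,67.1,75],s))
E
```

```text
time_s: 9.75
tool_pos: [559.8, -209.1, 188.5]
ee_rot: [0.174, 0.985, -0.001, 0.004]
wrist_force: [0.3, -0.0, -0.9]
opening: 0.679
grasp_force: 0.0
time_s: 10.75
tool_pos: [601.5, 67.7, 183.3]
ee_rot: [0.174, 0.985, -0.001, -0.001]
wrist_force: [0.3, -1.5, 0.4]
opening: 0.999
grasp_force: 0.0
[ -0.5  -0.3 147.3] [[312.34561954 230.87102785]]
```

View pics/c4.png

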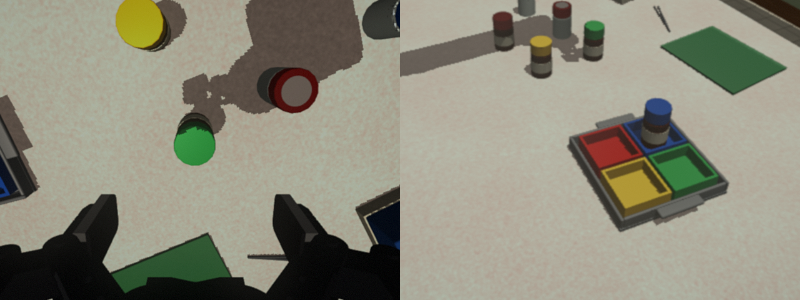

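The blue jar stands upright in the blue pocket. The green cap, at about (310,230) in the wrist image, is where I predicted, so I'll grasp it.

```bash
python3 -m pendant '{"xyz":[[0,-0.001,0.05],[0,0,0.05],[0,0,0.03],[0,0,0.017],[0,0,0],[0,0,0],[0,0,0],[0,0,0]],"yaw":[0,0,0,0,0,0,0,0],"jaw":[0.0854,0.0854,0.0854,0.0854,0.0854,0.035,0.035,0.035]}'
python3 -m pendant '{"xyz":[[0,0,0],[0,0,0],[0,0,0]],"yaw":[0,0,0],"jaw":[0.035,0.035,0.035]}'
python3 - <<'E'
from h import *
s=r.state()
A=R.from_quat(s["ee_rot"]).as_matrix();print((A.T@np.r_[np.array([549.9,-286.9])-s["tool_pos"][:2],0]).round(1))
E
```

```text
time_s: 11.85
tool_pos: [602.8, 67.3, 38.3]
ee_rot: [0.174, 0.985, 0.0, 0.001]
wrist_force: [-1.2, 0.1, 6.1]
opening: 0.477
grasp_force: 60.0
time_s: 12.22
tool_pos: [602.8, 67.3, 38.3]
ee_rot: [0.175, 0.985, 0.0, 0.001]
wrist_force: [-1.8, -0.5, 6.8]
opening: 0.476
grasp_force: 60.0
[-7.210e+01 -3.508e+02 -2.000e-01]
```

```bash
python3 -m pendant '{"xyz":[[0,0,-0.02],[0,0,-0.05],[0,0,-0.05],[0,0,-0.02],[-0.009,-0.043,0],[-0.009,-0.044,0],[-0.009,-0.044,0],[-0.009,-0.044,0]],"yaw":[0,0,0,0,0,0,0,0],"jaw":[0.035,0.035,0.035,0.035,0.035,0.035,0.035,0.035]}'
python3 -m pendant '{"xyz":[[-0.009,-0.044,0],[-0.009,-0.044,0],[-0.009,-0.044,0],[-0.009,-0.044,0],[0,0,0],[0,0,0],[0,0,0.02],[0,0,0]],"yaw":[0,0,0,0,0,0,0,0],"jaw":[0.035,0.035,0.035,0.035,0.035,0.035,0.035,0.035]}'
python3 - <<'E'
from h import *
s=r.state()
A=R.from_quat(s["ee_rot"]).as_matrix();print((A.T@(np.array([549.9,-286.9,47.3])-s["tool_pos"])).round(1))
E
```

```text
time_s: 13.22
tool_pos: [575.1, -110.7, 178.1]
ee_rot: [0.174, 0.985, 0.0, 0.001]
wrist_force: [0.8, 0.3, -0.4]
opening: 0.475
grasp_force: 60.9
time_s: 14.22
tool_pos: [548.2, -284.4, 155.7]
ee_rot: [0.173, 0.985, 0.001, -0.002]
wrist_force: [-0.8, -0.4, -1.1]
opening: 0.475
grasp_force: 60.9
[ -2.8  -1.9 108.4]
```

```bash
python3 -m pendant '{"xyz":[[-0.003,-0.002,0],[0,0,0],[0,0,0.04],[0,0,0.04],[0,0,0.016],[0,0,0.006],[0,0,0],[0,0,0]],"yaw":[0,0,0,0,0,0,0,0],"jaw":[0.035,0.035,0.035,0.035,0.035,0.035,0.035,0.035]}'
```

```text
time_s: 15.22
tool_pos: [552.0, -290.6, 56.3]
ee_rot: [0.175, 0.985, -0.0, 0.001]
wrist_force: [-0.7, 0.5, -1.7]
opening: 0.472
grasp_force: 60.9
```

```bash
python3 -m pendant '{"xyz":[[0.003,0.0025,0.003],[0,0,0.003],[0,0,0.001],[0,0,0],[0,0,0]],"yaw":[0,0,0,0,0],"jaw":[0.035,0.035,0.035,0.035,0.035]}'
```

```text
time_s: 15.85
tool_pos: [548.9, -286.7, 47.8]
ee_rot: [0.175, 0.985, -0.0, 0.0]
wrist_force: [-0.5, 0.3, -0.9]
opening: 0.481
grasp_force: 60.9
```

```bash
python3 -m pendant '{"xyz":[[0,0,0.0008],[0,0,0],[0,0,0]],"yaw":[0,0,0],"jaw":[0.035,0.035,0.035]}'
```

```text
time_s: 16.23
tool_pos: [549.1, -286.8, 47.4]
ee_rot: [0.175, 0.985, -0.0, 0.0]
wrist_force: [-0.5, 0.8, 3.8]
opening: 0.477
grasp_force: 61.3
```

```bash
python3 -m pendant '{"xyz":[[0,0,0],[0,0,0],[0,0,0],[0,0,-0.02],[0,0,-0.04],[0,0,-0.05],[0,0,-0.03],[0,0,0]],"yaw":[0,0,0,0,0,0,0,0],"jaw":[0.05,0.058,0.058,0.058,0.058,0.058,0.058,0.058]}'
python3 -m pendant '{"xyz":[[0.026,0.043,0],[0.026,0.043,0],[0.026,0.043,0],[0.026,0.043,0],[0.026,0.044,0],[0.026,0.044,0],[0.026,0.044,0],[0,0,0]],"yaw":[0,0,0,0,0,0,0,0],"jaw":[0.0854,0.0854,0.0854,0.0854,0.0854,0.0854,0.0854,0.0854]}'
python3 -m pendant '{"xyz":[[0,0,0],[0,0,0]],"yaw":[0,0],"jaw":[0.0854,0.0854]}'
python3 - <<'E'
from h import *
s=r.state();w=cams.capture("wrist");d=cams.capture("side")
cv2.imwrite("pics/c5.png",np.hstack([cv2.resize(w,(400,300)),d[180:480,150:550]]))
A=R.from_quat(s["ee_rot"]).as_matrix();p=np.r_[481.6,61.1,36]
print((A.T@(p-s["tool_pos"])).round(1),project("wrist",[481.6,61.1,75],s)/1.6)
E
```

```text
time_s: 17.23
tool_pos: [551.2, -287.9, 191.9]
ee_rot: [0.175, 0.985, -0.001, 0.004]
wrist_force: [-0.4, -0.0, 0.4]
opening: 0.682
grasp_force: 0.0
time_s: 18.23
tool_pos: [480.9, 66.1, 186.9]
ee_rot: [0.17, 0.985, 0.001, -0.001]
wrist_force: [0.2, -0.4, 0.4]
opening: 1.002
grasp_force: 0.0
time_s: 18.48
tool_pos: [482.5, 59.7, 186.8]
ee_rot: [0.176, 0.984, -0.0, -0.0]
wrist_force: [-0.3, -0.4, -0.2]
opening: 1.001
grasp_force: 0.0
[  1.3   1.1 150.8] [[196.69311279 141.48046682]]
```

View pics/c5.png

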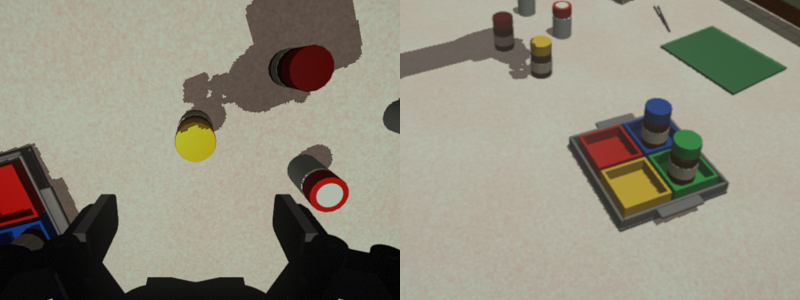

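Green now stands upright in its pocket. The yellow cap at (196,141) in the half-size view matches the prediction, so I'll grasp it.

```bash
python3 -m pendant '{"xyz":[[0.001,0.001,0.05],[0,0,0.05],[0,0,0.03],[0,0,0.02],[0,0,0],[0,0,0],[0,0,0],[0,0,0]],"yaw":[0,0,0,0,0,0,0,0],"jaw":[0.0854,0.0854,0.0854,0.0854,0.0854,0.035,0.035,0.035]}'
python3 -m pendant '{"xyz":[[0,0,0],[0,0,0],[0,0,0]],"yaw":[0,0,0],"jaw":[0.035,0.035,0.035]}'
python3 - <<'E'
from h import *
s=r.state()
A=R.from_quat(s["ee_rot"]).as_matrix();print((A.T@np.r_[np.array([471.2,-279.7])-s["tool_pos"][:2],0]).round(1))
E
```

```text
time_s: 19.58
tool_pos: [482.8, 62.5, 38.2]
ee_rot: [0.175, 0.985, 0.0, 0.001]
wrist_force: [-1.6, -1.3, 5.2]
opening: 0.479
grasp_force: 59.8
time_s: 19.95
tool_pos: [482.7, 62.5, 38.2]
ee_rot: [0.175, 0.985, 0.0, 0.001]
wrist_force: [-1.6, -1.4, 5.1]
opening: 0.475
grasp_force: 59.8
[-106.8 -325.3    0. ]
```

```bash
python3 -m pendant '{"xyz":[[0,0,-0.02],[0,0,-0.05],[0,0,-0.05],[0,0,-0.02],[-0.013,-0.04,0],[-0.0134,-0.041,0],[-0.0134,-0.041,0],[-0.0134,-0.041,0]],"yaw":[0,0,0,0,0,0,0,0],"jaw":[0.035,0.035,0.035,0.035,0.035,0.035,0.035,0.035]}'
python3 -m pendant '{"xyz":[[-0.0134,-0.041,0],[-0.0134,-0.041,0],[-0.0134,-0.041,0],[-0.0134,-0.04,0],[0,0,0],[0,0,0],[0,0,0.02],[0,0,0]],"yaw":[0,0,0,0,0,0,0,0],"jaw":[0.035,0.035,0.035,0.035,0.035,0.035,0.035,0.035]}'
python3 -m pendant '{"xyz":[[0,0,0],[0,0,0]],"yaw":[0,0],"jaw":[0.035,0.035]}'
python3 - <<'E'
from h import *
s=r.state()
A=R.from_quat(s["ee_rot"]).as_matrix();print((A.T@(np.array([471.2,-279.7,47.2])-s["tool_pos"])).round(1))
E
```

```text
time_s: 20.95
tool_pos: [475.6, -110.0, 177.5]
ee_rot: [0.174, 0.985, 0.0, 0.0]
wrist_force: [-0.8, 0.3, -1.4]
opening: 0.479
grasp_force: 60.9
time_s: 21.95
tool_pos: [469.3, -277.8, 155.8]
ee_rot: [0.173, 0.985, 0.001, -0.002]
wrist_force: [-1.0, 1.4, -0.9]
opening: 0.479
grasp_force: 61.0
time_s: 22.2
tool_pos: [470.7, -280.0, 157.8]
ee_rot: [0.174, 0.985, -0.0, 0.001]
wrist_force: [0.1, 0.2, -1.7]
opening: 0.474
grasp_force: 61.0
[ -0.2   0.4 110.6]
```

```bash
python3 -m pendant '{"xyz":[[0,0,0.04],[0,0,0.04],[0,0,0.016],[0,0,0.008],[0,0,0],[0,0,0],[0,0,0]],"yaw":[0,0,0,0,0,0,0],"jaw":[0.035,0.035,0.035,0.035,0.035,0.035,0.035]}'
```

```text
time_s: 23.08
tool_pos: [470.9, -280.6, 54.0]
ee_rot: [0.175, 0.985, -0.0, 0.001]
wrist_force: [-0.1, -0.1, -1.4]
opening: 0.474
grasp_force: 61.0
```

```bash
python3 -m pendant '{"xyz":[[0,0.001,0.003],[0,0,0.002],[0,0,0.001],[0,0,0.0008],[0,0,0],[0,0,0]],"yaw":[0,0,0,0,0,0],"jaw":[0.035,0.035,0.035,0.035,0.035,0.035]}'
```

```text
time_s: 23.82
tool_pos: [470.5, -279.2, 47.2]
ee_rot: [0.174, 0.985, 0.0, -0.0]
wrist_force: [-2.2, 2.5, 9.2]
opening: 0.475
grasp_force: 62.3
```

```bash
python3 -m pendant '{"xyz":[[0,0,0],[0,0,0],[0,0,0],[0,0,-0.02],[0,0,-0.04],[0,0,-0.05],[0,0,-0.03],[0,0,0]],"yaw":[0,0,0,0,0,0,0,0],"jaw":[0.05,0.058,0.058,0.058,0.058,0.058,0.058,0.058]}'
python3 -m pendant '{"xyz":[[0.0176,0.043,0],[0.0176,0.043,0],[0.0176,0.043,0],[0.0176,0.043,0],[0.0176,0.043,0],[0.0176,0.043,0],[0.0176,0.043,0],[0.0176,0.043,0]],"yaw":[0,0,0,0,0,0,0,0],"jaw":[0.0854,0.0854,0.0854,0.0854,0.0854,0.0854,0.0854,0.0854]}'
python3 -m pendant '{"xyz":[[0.0176,0.043,0],[0.0176,0.042,0],[0,0,0],[0,0,0],[0,0,0]],"yaw":[0,0,0,0,0],"jaw":[0.0854,0.0854,0.0854,0.0854,0.0854]}'
python3 - <<'E'
from h import *
s=r.state();w=cams.capture("wrist");d=cams.capture("side")
cv2.imwrite("pics/c6.png",np.hstack([cv2.resize(w,(400,300)),d[180:480,150:550]]))
A=R.from_quat(s["ee_rot"]).as_matrix();p=np.r_[452.2,184.5,36]
print((A.T@(p-s["tool_pos"])).round(1),project("wrist",[452.2,184.5,75],s)/1.6)
E
```

```text
time_s: 24.82
tool_pos: [472.3, -280.3, 189.0]
ee_rot: [0.175, 0.985, -0.001, 0.003]
wrist_force: [-0.2, 0.2, -0.3]
opening: 0.674
grasp_force: 0.0
time_s: 25.82
tool_pos: [455.4, 93.5, 185.0]
ee_rot: [0.175, 0.985, -0.0, -0.001]
wrist_force: [0.8, 0.4, -0.2]
opening: 0.999
grasp_force: 0.0
time_s: 26.45
tool_pos: [452.5, 182.4, 185.6]
ee_rot: [0.176, 0.984, -0.001, -0.0]
wrist_force: [0.1, -0.9, 0.4]
opening: 0.999
grasp_force: 0.0
[  0.9   2.  149.6] [[197.57092882 142.27432   ]]
```

View pics/c6.png

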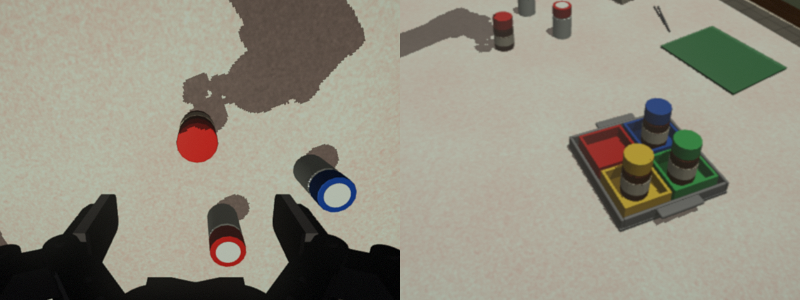

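Yellow stands upright in its pocket. The plain red cap at (197,142) is where I predicted, and the empties are untouched. Grasp red.

```bash
python3 -m pendant '{"xyz":[[0.001,0.0015,0.05],[0,0,0.05],[0,0,0.03],[0,0,0.019],[0,0,0],[0,0,0],[0,0,0],[0,0,0]],"yaw":[0,0,0,0,0,0,0,0],"jaw":[0.0854,0.0854,0.0854,0.0854,0.0854,0.035,0.035,0.035]}'
python3 -m pendant '{"xyz":[[0,0,0],[0,0,0],[0,0,0]],"yaw":[0,0,0],"jaw":[0.035,0.035,0.035]}'
python3 - <<'E'
from h import *
s=r.state()
A=R.from_quat(s["ee_rot"]).as_matrix();print((A.T@np.r_[np.array([478.9,-201.1])-s["tool_pos"][:2],0]).round(1))
E
```

```text
time_s: 27.55
tool_pos: [453.0, 185.9, 38.4]
ee_rot: [0.175, 0.985, 0.0, 0.001]
wrist_force: [-1.6, -1.0, 5.3]
opening: 0.48
grasp_force: 59.8
time_s: 27.92
tool_pos: [453.0, 185.9, 38.4]
ee_rot: [0.175, 0.985, 0.0, 0.001]
wrist_force: [-0.4, -0.9, 4.8]
opening: 0.476
grasp_force: 59.8
[-1.574e+02 -3.545e+02 -1.000e-01]
```

```bash
python3 -m pendant '{"xyz":[[0,0,-0.02],[0,0,-0.05],[0,0,-0.05],[0,0,-0.02],[-0.0195,-0.044,0],[-0.0197,-0.0443,0],[-0.0197,-0.0443,0],[-0.0197,-0.0443,0]],"yaw":[0,0,0,0,0,0,0,0],"jaw":[0.035,0.035,0.035,0.035,0.035,0.035,0.035,0.035]}'
python3 -m pendant '{"xyz":[[-0.0197,-0.0443,0],[-0.0197,-0.0443,0],[-0.0197,-0.0443,0],[-0.0197,-0.0443,0],[0,0,0],[0,0,0],[0,0,0.02],[0,0,0]],"yaw":[0,0,0,0,0,0,0,0],"jaw":[0.035,0.035,0.035,0.035,0.035,0.035,0.035,0.035]}'
python3 -m pendant '{"xyz":[[0,0,0],[0,0,0]],"yaw":[0,0],"jaw":[0.035,0.035]}'
python3 - <<'E'
from h import *
s=r.state()
A=R.from_quat(s["ee_rot"]).as_matrix();print((A.T@(np.array([478.9,-201.1,47.4])-s["tool_pos"])).round(1))
E
```

```text
time_s: 28.92
tool_pos: [465.1, -8.8, 177.8]
ee_rot: [0.174, 0.985, 0.0, 0.001]
wrist_force: [0.7, 0.6, -1.3]
opening: 0.474
grasp_force: 61.0
time_s: 29.92
tool_pos: [477.2, -198.6, 156.1]
ee_rot: [0.173, 0.985, 0.001, -0.002]
wrist_force: [-0.4, -0.5, -1.5]
opening: 0.479
grasp_force: 61.1
time_s: 30.18
tool_pos: [478.9, -200.5, 157.9]
ee_rot: [0.174, 0.985, -0.0, 0.001]
wrist_force: [-0.1, -0.2, -0.8]
opening: 0.476
grasp_force: 61.1
[-1.000e-01 -6.000e-01  1.105e+02]
```

```bash
python3 -m pendant '{"xyz":[[0,0,0.04],[0,0,0.04],[0,0,0.016],[0,0,0.008],[0,0,0],[0,0,0],[0,0,0]],"yaw":[0,0,0,0,0,0,0],"jaw":[0.035,0.035,0.035,0.035,0.035,0.035,0.035]}'
python3 -m pendant '{"xyz":[[0,0,0.003],[0,0,0.002],[0,0,0.001],[0,0,0],[0,0,0]],"yaw":[0,0,0,0,0],"jaw":[0.035,0.035,0.035,0.035,0.035]}'
```

```text
time_s: 31.05
tool_pos: [479.1, -201.1, 54.2]
ee_rot: [0.175, 0.985, -0.0, 0.001]
wrist_force: [0.6, -1.1, -1.4]
opening: 0.481
grasp_force: 61.1
time_s: 31.68
tool_pos: [478.3, -200.8, 47.4]
ee_rot: [0.175, 0.985, -0.0, -0.0]
wrist_force: [-1.8, 1.0, 4.1]
opening: 0.478
grasp_force: 61.7
```

Contact at 47.4 as expected. Release, rise, move clear and check.

```bash
python3 -m pendant '{"xyz":[[0,0,0],[0,0,0],[0,0,0],[0,0,-0.02],[0,0,-0.04],[0,0,-0.05],[0,0,-0.03],[0,0,0]],"yaw":[0,0,0,0,0,0,0,0],"jaw":[0.05,0.058,0.058,0.058,0.058,0.058,0.058,0.058]}'
python3 -m pendant '{"xyz":[[0.0,0.045,-0.01],[0,0.045,-0.01],[0,0.045,-0.01],[0,0,0],[0,0,0],[0,0,0]],"yaw":[0,0,0,0,0,0],"jaw":[0.058,0.058,0.058,0.058,0.058,0.058]}'
python3 - <<'E'
from h import *
a=cams.capture("scene");d=cams.capture("side")
cv2.imwrite("pics/c7.png",np.hstack([a[100:400,80:480],d[120:420,150:550]]))
E
```

```text
time_s: 32.67
tool_pos: [480.3, -201.6, 190.0]
ee_rot: [0.175, 0.985, -0.001, 0.003]
wrist_force: [-0.2, 0.1, -0.2]
opening: 0.674
grasp_force: 0.0
time_s: 33.42
tool_pos: [523.7, -75.6, 216.3]
ee_rot: [0.176, 0.984, -0.0, -0.001]
wrist_force: [0.5, 0.9, 0.5]
opening: 0.678
grasp_force: 0.0
```

View pics/c7.png

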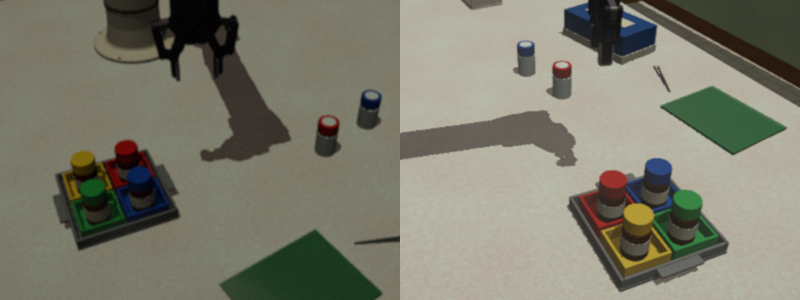

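All four jars stand upright in their matching pockets, both empties stand where they were, and the gripper is clear of everything.

```bash
python3 -c "from workcell import order;print(order.job_done())"
```

```text
the job is handed in; nothing more can be done
None
```

The job is handed in: all four full jars stand upright in the caddy pockets matching their caps, each set down at light contact, and both empties are still where they stood.

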